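# Mount a scouring wheel on the splined spindle and keep it pressed home

## Task

Fit the scouring wheel with the cross-shaped bore onto the machine's upright spindle: lift it by its square hub, lower it over the spindle's nose, turn it until its slots mesh with the four splines, and push it fully home against the sprung flange, down to the stop. Finish with the gripper still holding the hub and pressing the wheel down: do not let go, the spring would lift it again. Leave the round-hubbed spare wheel, the shoe last, the jar and the hammer where they are.

Things in the scene. Friction and masses are not known exactly. Their poses are not given: they have to be found in the camera images.
- wheel: The wheel to mount, 0.26 to 0.42 kg, lying flat: aluminium disc 120 mm across, 14 mm thick, cork rim; in its middle a square hub 46 x 46 mm, top 48 mm above the underside. A cross-shaped bore goes right through: two crossed slots, each 10 mm wide, 32 mm long. Origin: centre of the underside; z up; x, y along the slots and square to the hub's sides. It fits the spindle every quarter turn.
- spare_wheel: bystander: smaller wheel, disc 100 mm across and 14 mm thick, with a ROUND hub 46 mm across, 48 mm high, and a round 20 mm bore. Origin: centre of the underside.
- machine: Bench machine fixed to the table: green housing 240 (x) x 200 (y) x 90 mm high, foot 260 x 220 mm, a motor 76 mm across sticking out 107 mm at +x, lower than the housing's top. Origin: centre of the underside, below the spindle's axis.
- spline_top (a point): On the upright spindle's axis at the splines' upper end, 150 mm above the table. Below it two crossed steel bars (four splines), 7 mm wide and 28 mm long, run 60 mm down to the housing. x, y along the bars, z up. 1.5 mm play each side in the wheel's slots. The spindle starts at any angle, turns only against a drag of 0.5 N m, stays where left.
- nose_tip (a point): Tip of the spindle's round nose, 22 mm above spline_top. The nose is 12.4 mm across for 12 mm above the splines, then tapers to 4 mm at the tip. It enters the wheel's bore at any angle (0.9 mm play all round) and centres it; below it the splines stop the wheel unless slots and splines are in line (within about 5 degrees).
- flange (a joint): Sprung disc 60 mm across round the spindle, top 40 mm below spline_top at rest. Value: how far it is pressed down, 0 to 0.008 m (stop). Spring: 6 N at rest, 12 N at the stop, more than the wheel's weight. At the stop the wheel's underside is 48 mm below spline_top, its hub top level with the splines' end, the nose standing out.
- last: bystander: grey plastic shoe last standing on its sole, about 240 mm long, 74 mm wide, 80 mm high. Origin: underside, near its middle.
- glue_jar: bystander: amber glass jar with a black lid, 62 mm across, 85 mm high. Origin: centre of the underside.
- hammer: bystander: hammer 250 mm long lying flat along its x axis, head at +x. Origin: on the table, near its middle.
There are look-alikes about, which are no part of the job. What is shaped like the wheel but orange or turquoise is not meant.

How it is judged:
By the outcome, as a careful person would: the job done as asked, in the order asked, and still so for the second after the job is handed in, while the arm keeps its last pose, push and grip.
It also fails if it takes over 43 s, if anything falls off the work surface, if the arm or the gripper's body presses on something with over 40 N, if the wrist force passes 120 N, or if a joint passes its speed limit or range.

## Robot

A 6-joint arm with a two-finger parallel gripper is mounted at the origin on the work surface. World frame = base frame: x ahead of the robot, y to its left, z up, the work surface at z = 0. Lengths are in m, angles in degrees, forces in N, time in s.
With the tool pointing down it reaches from about 0.375 to 0.9 m from the base axis. Payload 3.1 kg.
Tool frame: the origin (TCP) lies between the finger pads, 19 mm behind the fingertips; this is the grasp point; z points along the fingers, y is the direction in which the jaws open and shut (so a half turn about z gives the same grasp; the last joint's range is limited). The gripper opens to 87 mm and grips with 3 to 60 N. Pads are 19 mm wide; open, the fingers measure 117 mm over their backs; the gripper's body (75 mm by 190 mm) begins 51 mm behind the grasp point.
Start: joints at [-78.065, 30.224, 82.088, -0, 67.689, -10.227], TCP at [0.236, -0.579, 0.241] pointing down, gripper open.
Joint ranges: [-176.69, 176.69], [-43.24, 126.21], [12.49, 139.97], [-82, 262], [0, 151.66], [-163.58, 163.58]. Speed limits (degrees/s): [159.86, 159.86, 180, 180, 180, 180].

## Interface

Orientations are given as a 3x3 rotation matrix whose columns are the frame's x, y, z axes.
In Python, from rig import bot, vision gives the robot as it stands. The module is installed in compiled form; this text tells all that it offers.
- The arm moves only by the shell command python3 -m jog 'ROWS'. ROWS is JSON, a list of rows, each a list of 3 entries, a list of its own where there are three numbers: the shift along the tool's x, y, z in mm, then the turn, a rotation vector about the tool's x, y, z in degrees, then the closure, from 0 (fully open) to 1 (shut). In form: [[[dx, dy, dz], [wx, wy, wz], fingers], ...]. A call has 1 to 12 rows; each row is the pose to reach, as a shift and turn from the pose commanded when the call began, along the tool's axes at that moment; what a row does not reach only later rows make up. A row lasts 1/12 s, in which the tool goes at most 41.7 mm and 7.16 degrees, less where a joint would pass 70% of its speed; a pose out of reach is approached as far as the arm can. A call with a gripper value outside its range is refused whole. The fingers move at their own pace and stop on an object; the grip force is fixed at half the most. Time passes only in rows, so rows that repeat a pose let the fingers close. It gives the time, the measured TCP pose, the force and the opening at its end, in the units of the state.
- bot.read_state(): the state, without advancing time (a new reading comes with each control period).
- vision.capture(name): name is "scene" or "top"; returns the picture (480x640x3 uint8, red, green, blue); there is no depth.
- vision.camera_info(name): a dict with "intrinsics" (3x3 intrinsics, pixels), "camera_from_world" (4x4, takes a point from world to camera coordinates). Camera axes: x right, y up, looking along -z (the intrinsics and any distortion apply to the point x, -y, -z); pixel columns grow to the right and rows downward; lengths in m; the calibration is good to about 2 mm. A picture is of the moment at which its call begins. camera_info takes no time and is no camera call.
- bot.hand_in(): hands the job in, once; it reports no verdict.
The state is a dict: "time_s": time; "joint_positions": joint angles; "qvel": joint speeds; "tau": joint torques, N m; "position": TCP position; "tcp_rot": TCP orientation; "force": force on the tool from outside, world axes, zero at the start; "moment": the same for the moment, N m; "opening": opening from 0.0 (shut) to 1.0 (fully open).
Only numpy, scipy, OpenCV 4.12 (cv2) and the standard library are available. Lean on these libraries where they do the work, as an engineer would, in place of code of your own. Each camera call takes 0.05 s, during which the arm holds its last target. There are 200 camera calls.

## Working session

There is one attempt and no reset: what is moved stays moved. The work goes in short steps, Python scripts to look and compute and a shell command to move; the robot and the scene stay as the last step left them, time stands still between calls to the robot, and variables do not carry over. Pictures are saved under pics/ and viewed, about 8 in all and at most 12, crops included, and the job is handed in when it is done.

```bash
mkdir -p pics
python3 - <<'E'
from rig import bot, vision
import cv2, numpy as np
for n in("scene","top"):
    im=vision.capture(n); cv2.imwrite(f"pics/{n}0.png",im[...,::-1]); i=vision.camera_info(n)
    print(n,i["intrinsics"],np.round(i["camera_from_world"],4).tolist(),[k for k in i])
s=bot.read_state();print(s)
E
```

```text
scene [[444.9738846    0.         317.64946293]
 [  0.         444.9738846  241.42209765]
 [  0.           0.           1.        ]] [[-0.6864, 0.727, -0.0182, 0.2914], [-0.4154, -0.3714, 0.8304, 0.1606], [0.5969, 0.5775, 0.5569, -1.4563], [0.0, 0.0, 0.0, 1.0]] ['intrinsics', 'camera_from_world']
top [[507.8115815    0.         329.69807328]
 [  0.         507.8115815  240.19946296]
 [  0.           0.           1.        ]] [[0.0231, -0.9994, 0.0239, 0.0826], [0.9969, 0.0248, 0.0744, -0.5599], [-0.0749, 0.0221, 0.9969, -0.9963], [0.0, 0.0, 0.0, 1.0]] ['intrinsics', 'camera_from_world']
{'time_s': 0.1, 'joint_positions': array([-7.80658547e+01,  3.02729918e+01,  8.21482751e+01, -8.61020329e-04,
        6.76881233e+01, -1.02274106e+01]), 'qvel': array([-0.01079428, -0.25897631, -0.17571717,  0.06518954, -0.07737379,
       -0.02410361]), 'tau': array([-3.43265920e-04, -4.40985417e+01, -1.77151501e+01,  6.33437256e-02,
        5.34102239e-02, -4.86260478e-05]), 'position': array([ 0.23565643, -0.57821215,  0.24038066]), 'tcp_rot': array([[ 9.26121808e-01,  3.77224376e-01, -4.08404050e-04],
       [ 3.77224456e-01, -9.26119987e-01,  1.86507710e-03],
       [ 3.25321393e-04, -1.88134858e-03, -9.99998177e-01]]), 'force': array([-0.49978943,  0.27152583, -0.06027494]), 'moment': array([-0.03990708, -0.05471686, -0.02841935]), 'opening': 0.9981343447266517}
```

View pics/scene0.png

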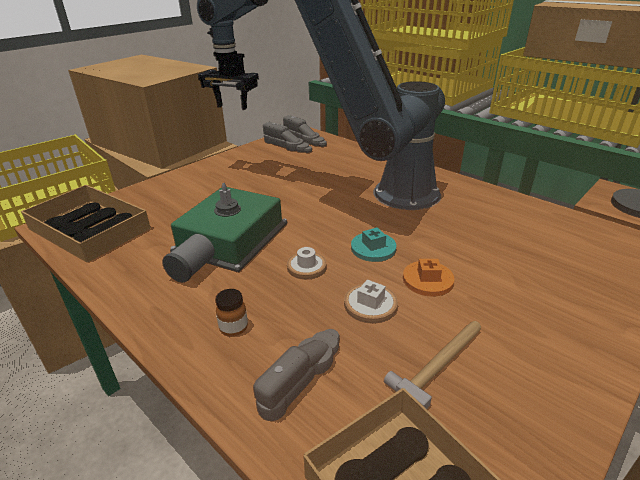

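View pics/top0.png

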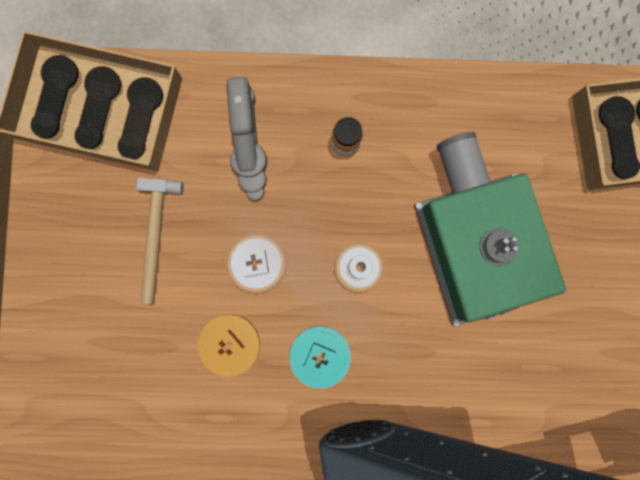

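The scene view shows white wheels at (371,298), square hub with a cross, and (307,260), round hub. The turquoise wheel is at (374,243) and the orange at (429,275). In the top view:
- White square-hub wheel at (256,264): this is the one I want.
- Look-alikes: round-hub spare (358,268), orange (228,345), turquoise (320,357).
- Spindle at about (505,245).

Next I'll check close crops.

Run:
```python
import cv2, numpy as np
t=cv2.imread("pics/top0.png"); s=cv2.imread("pics/scene0.png")
def c(im,x,y,r,o): return cv2.resize(im[y-r:y+r,x-r:x+r],(o,o),interpolation=cv2.INTER_CUBIC)
a=np.hstack([c(t,256,264,35,400),c(t,503,246,35,400)])
b=np.hstack([c(s,371,298,32,200),c(s,228,203,32,200),c(s,307,260,32,200),c(t,358,268,32,200)])
cv2.imwrite("pics/crop1.png",np.vstack([a,b]))
```

```text
(no output)
```

View pics/crop1.png

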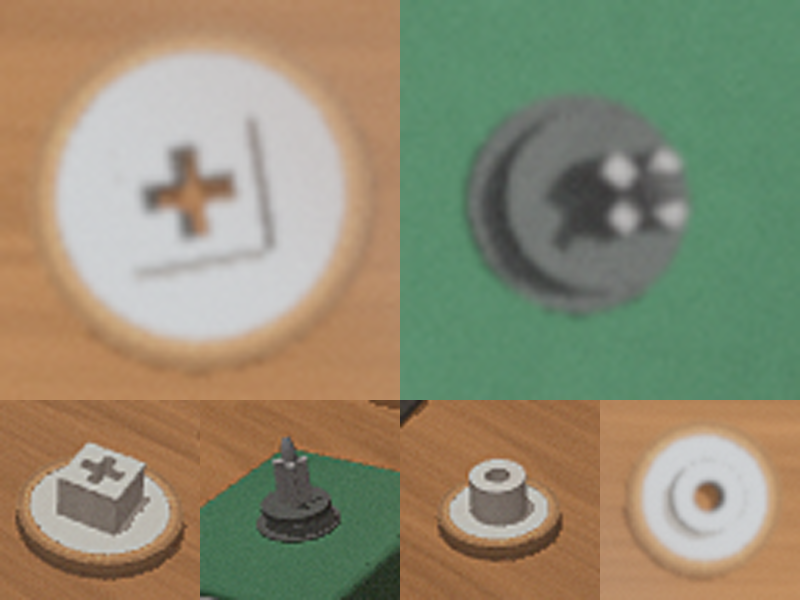

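The top crop confirms the choice: square hub and cross bore at (256,264). The spindle's four bright spline tops sit around top (511,244). Now I'll work out the poses.

```bash
cat > h.py <<'E'
import cv2, numpy as np
from rig import bot, vision
def ray(n,px,z):
    i=vision.camera_info(n);K=i["intrinsics"];T=i["camera_from_world"];R=T[:3,:3];c=-R.T@T[:3,3]
    p=np.atleast_2d(px); d=np.c_[(p-K[:2,2])/K[0,0]*[1,-1],-np.ones(len(p))]@R
    return (c+d*((z-c[2])/d[:,2])[:,None])[:,:2]
def proj(n,P):
    i=vision.camera_info(n);K=i["intrinsics"];T=i["camera_from_world"];q=np.atleast_2d(P)@T[:3,:3].T+T[:3,3]
    return np.c_[K[0,2]+K[0,0]*q[:,0]/-q[:,2],K[1,2]+K[0,0]*q[:,1]/q[:,2]]
def cross_angle(xy): # 4-fold direction of a cross, deg mod 90
    d=xy-xy.mean(0); return np.degrees(np.angle(np.sum((d[:,0]+1j*d[:,1])**4)))/4
E
python3 - <<'E'
from h import *
t=cv2.imread("pics/top0.png"); s=cv2.imread("pics/scene0.png")
def blob(m,x,y,name):
    n,l,st,c=cv2.connectedComponentsWithStats(m.astype(np.uint8)); 
    ks=[k for k in range(1,n) if st[k,4]>3 and np.hypot(*(c[k]-[x,y]))<30]
    print(name,[(st[k,4],c[k].round(1).tolist()) for k in ks]); return l,c,ks
hsv=cv2.cvtColor(t,cv2.COLOR_BGR2HSV)
l,c,ks=blob((hsv[...,1]<45)&(hsv[...,2]>140),256,264,"disc")
k=max(ks,key=lambda k:(l==k).sum()); 
cn=max(cv2.findContours((l==k).astype(np.uint8),0,1)[0],key=cv2.contourArea)
(ctr,ax,_)=cv2.fitEllipse(cn);print("white ellipse",ctr,ax,"xy z=.014",ray("top",ctr,.014))
g=cv2.resize(t[229:299,221:291],None,fx=8,fy=8,interpolation=cv2.INTER_CUBIC); sat=cv2.cvtColor(g,cv2.COLOR_BGR2HSV)[...,1]; gr=cv2.cvtColor(g,6)
m=((gr<165)|(sat>60)); m[:240//1,:]&=True
n,L,st,cc=cv2.connectedComponentsWithStats(m.astype(np.uint8))
k=[k for k in range(1,n) if np.hypot(*(cc[k]-[190*1.4,190*1.4]))<50 and st[k,4]>300]
yx=np.argwhere(np.isin(L,k)); px=(yx[:,::-1]+.5)/8-.5+[221,229]
xy=ray("top",px,.048);print("cross",st[k],px.mean(0),xy.mean(0),cross_angle(xy), "ext",np.ptp(xy,0))
g=cv2.resize(t[211:281,468:538],None,fx=8,fy=8,interpolation=cv2.INTER_CUBIC); gr=cv2.cvtColor(g,6)
n,L,st,cc=cv2.connectedComponentsWithStats((gr>150).astype(np.uint8)); ks=[k for k in range(1,n) if st[k,4]>200]
P=(cc[ks]+.5)/8-.5+[468,211];print("spots",st[ks,4],P.round(1).tolist())
xy=ray("top",P,.150);print(xy,xy.mean(0),cross_angle(xy))
print("scene nose tip px for est",proj("scene",np.r_[xy.mean(0),.172]),proj("scene",np.r_[xy.mean(0),.11]))
E
```

```text
disc [(np.int32(1915), [255.7, 262.8])]
white ellipse (255.57106018066406, 262.8154296875) (49.65342712402344, 49.976837158203125) xy z=.014 [[0.50921948 0.2429664 ]]
cross [[     0      0    560    560 180949]
 [   198    203    132    132   8380]] [255.3059565  263.92277893] [0.50630957 0.23920296] -43.34900062659448 ext [0.13805534 0.13911683]
spots [682 975 715 652] [[514.3, 238.8], [505.9, 240.3], [515.4, 247.9], [506.8, 248.7]]
[[ 0.5586173  -0.22588874]
 [ 0.55555371 -0.2110719 ]
 [ 0.54250736 -0.22789077]
 [ 0.540705   -0.21252465]] [ 0.54934584 -0.21934402] -37.20843206477604
scene nose tip px for est [[222.34531884 181.27869544]] [[225.52322773 202.20757668]]
```

Run:
```python
from h import *
t=cv2.imread("pics/top0.png"); s=cv2.imread("pics/scene0.png")
g=cv2.resize(t[229:299,221:291],None,fx=8,fy=8,interpolation=cv2.INTER_CUBIC); sat=cv2.cvtColor(g,cv2.COLOR_BGR2HSV)[...,1]; gr=cv2.cvtColor(g,6)
n,L,st,cc=cv2.connectedComponentsWithStats(((gr<165)|(sat>60)).astype(np.uint8))
k=[k for k in range(1,n) if 2000<st[k,4]<20000 and np.hypot(*(cc[k]-270))<60]
px=(np.argwhere(np.isin(L,k))[:,::-1]+.5)/8-.5+[221,229]
xy=ray("top",px,.048);print("cross",px.mean(0),xy.mean(0),cross_angle(xy),np.ptp(xy,0))
# hub-foot lines (crop px -> full)
for a,b in(((250,118),(270,245)),((135,273),(270,248))):
    q=ray("top",np.array([a,b])*.175+[221,229],.03);d=q[1]-q[0];print("edge",np.degrees(np.arctan2(d[1],d[0]))%90)
# flange disc in top: non-green inside crop
hsv=cv2.cvtColor(t,cv2.COLOR_BGR2HSV)[211:281,468:538]
m=(hsv[...,1]<70).astype(np.uint8);cn=max(cv2.findContours(m,0,1)[0],key=cv2.contourArea)
print("flange",cv2.minEnclosingCircle(cn)); c=np.array(cv2.minEnclosingCircle(cn)[0])+[468,211];print(ray("top",c,.108))
# scene: white disc + cork ellipse
h2=cv2.cvtColor(s,cv2.COLOR_BGR2HSV); print("pred scene wheel",proj("scene",[[*xy.mean(0),.048],[*xy.mean(0),.014]]))
g=cv2.resize(s[171:235,196:260],(0,0),fx=6,fy=6,interpolation=cv2.INTER_CUBIC);f=cv2.resize(s[266:330,339:403],(0,0),fx=6,fy=6,interpolation=cv2.INTER_CUBIC)
cv2.imwrite("pics/sc2.png",np.hstack([g,f]))
```

```text
cross [253.49642005 262.01038186] [0.5097624 0.2428566] 10.360580632595303 [0.03163999 0.03155315]
edge 10.768058881894206
edge 11.853248679209756
flange ((30.87307357788086, 34.901851654052734), 19.774444580078125)
[[ 0.54839166 -0.21362002]]
pred scene wheel [[370.57666914 287.26440185]
 [369.8531988  298.9127293 ]]
```

View pics/sc2.png

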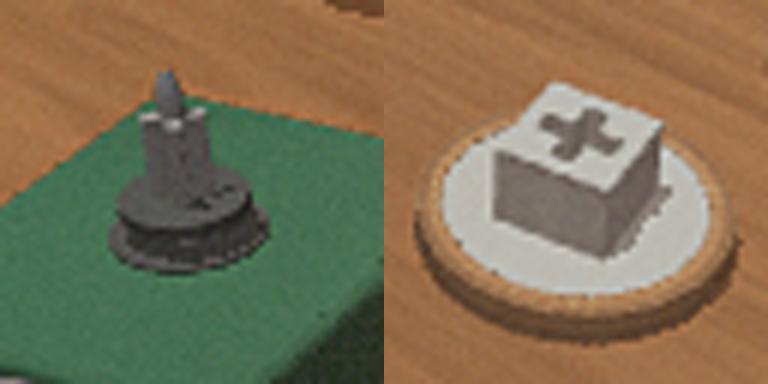

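Predicted and actual pixels in the scene view differ by the same (+1.2,+1.4) px for wheel and spindle, so the error is calibration bias and their relative position holds. The wheel is at (0.510, 0.243), yaw about 10.8°. The spindle is at (0.549, -0.219), splines at about -37.2°. I'll grasp with tool-x yaw 100.8° and place at 52.8°.

```bash
cat >> h.py <<'E'
from scipy.spatial.transform import Rotation as Ro
def go(x,y,z,psi):
    s=bot.read_state();R=s["tcp_rot"];a=np.radians(psi)
    T=np.array([[np.cos(a),np.sin(a),0],[np.sin(a),-np.cos(a),0],[0,0,-1]])
    p=np.array(s["position"]); print("t",s["time_s"],"pos",p.round(4),"psi",np.degrees(np.arctan2(R[1,0],R[0,0])).round(2),"F",np.round(s["force"],1),"M",np.round(s["moment"],2),"open",round(s["opening"],3))
    print("shift mm",(R.T@([x,y,z]-p)*1000).round(1),"turn",Ro.from_matrix(R.T@T).as_rotvec(degrees=True).round(1))
E
python3 -c "
from h import *
go(.52,-.1,.24,60); go(.51,.2435,.12,100.8)"
```

```text
t 0.1 pos [ 0.2357 -0.5782  0.2404] psi 22.16 F [-0.5  0.3 -0.1] M [-0.04 -0.05 -0.03] open 0.998
shift mm [ 443.7 -335.6    1.2] turn [ -0.1  -0.1 -37.8]
t 0.1 pos [ 0.2357 -0.5782  0.2404] psi 22.16 F [-0.5  0.3 -0.1] M [-0.04 -0.05 -0.03] open 0.998
shift mm [ 564.  -657.3  121.8] turn [ -0.1  -0.1 -78.6]
```

```bash
python3 -m jog '[[[444,-336,0],[0,0,-38],0],[[444,-336,0],[0,0,-38],0],[[444,-336,0],[0,0,-38],0],[[444,-336,0],[0,0,-38],0],[[444,-336,0],[0,0,-38],0],[[444,-336,0],[0,0,-38],0],[[444,-336,0],[0,0,-38],0],[[444,-336,0],[0,0,-38],0],[[444,-336,0],[0,0,-38],0],[[444,-336,0],[0,0,-38],0],[[444,-336,0],[0,0,-38],0],[[444,-336,0],[0,0,-38],0]]'; python3 -c "
from h import *
go(.51,.2435,.12,100.8)"
```

```text
time_s: 1.1
position: [0.4916, -0.1469, 0.2411]
tcp_rot: [[0.498, 0.867, -0.001], [0.867, -0.498, 0.0], [-0.0, -0.001, -1.0]]
force: [0.0, -0.5, 0.3]
opening: 0.999
t 1.1 pos [ 0.4916 -0.1469  0.2411] psi 60.16 F [ 0.  -0.5  0.3] M [-0.04 -0.07 -0.01] open 0.999
shift mm [ 347.8 -178.3  121.1] turn [ -0.   -0.  -40.6]
```

```bash
python3 -m jog '[[[348,-178,60],[0,0,-40.6],0],[[348,-178,60],[0,0,-40.6],0],[[348,-178,60],[0,0,-40.6],0],[[348,-178,60],[0,0,-40.6],0],[[348,-178,100],[0,0,-40.6],0],[[348,-178,100],[0,0,-40.6],0],[[348,-178,100],[0,0,-40.6],0],[[348,-178,100],[0,0,-40.6],0],[[348,-178,120],[0,0,-40.6],0],[[348,-178,120],[0,0,-40.6],0],[[348,-178,120],[0,0,-40.6],0],[[348,-178,120],[0,0,-40.6],0]]'; python3 -m jog '[[[0,0,0],[0,0,0],0],[[0,0,0],[0,0,0],0]]';python3 - <<'E'
from h import *
go(.51,.2435,.038,100.8)
t=vision.capture("top")[...,::-1];s=vision.capture("scene")[...,::-1]
def c(im,x,y,r): return cv2.resize(np.ascontiguousarray(im[y-r:y+r,x-r:x+r]),(400,400),interpolation=cv2.INTER_CUBIC)
cv2.imwrite("pics/hov.png",np.hstack([c(t,250,260,60),c(s,370,270,60)]))
E
```

```text
time_s: 2.1
position: [0.5084, 0.2428, 0.1195]
tcp_rot: [[-0.191, 0.982, -0.004], [0.982, 0.191, -0.001], [-0.0, -0.004, -1.0]]
force: [0.3, -1.3, 0.3]
opening: 1.0
time_s: 2.27
position: [0.5104, 0.2404, 0.1218]
tcp_rot: [[-0.186, 0.983, 0.001], [0.983, 0.186, -0.0], [-0.0, 0.001, -1.0]]
force: [-0.2, -0.2, 0.7]
opening: 0.999
t 2.2667 pos [0.5104 0.2404 0.1218] psi 100.69 F [-0.2 -0.2  0.7] M [ 0.02 -0.11 -0.01] open 0.999
shift mm [ 3.1  0.1 83.8] turn [ 0.   0.  -0.1]
```

View pics/hov.png

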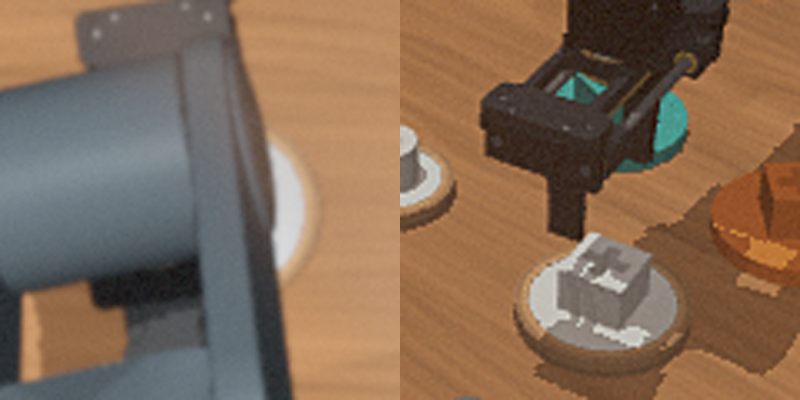

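The scene crop shows the open fingers straddling just above the square hub. I'll descend slowly and watch the force.

```bash
python3 -m jog '[[[3,0,15],[0,0,0],0],[[3,0,30],[0,0,0],0],[[3,0,45],[0,0,0],0],[[3,0,58],[0,0,0],0],[[3,0,68],[0,0,0],0],[[3,0,76],[0,0,0],0],[[3,0,82],[0,0,0],0],[[3,0,84],[0,0,0],0],[[3,0,84],[0,0,0],0],[[3,0,84],[0,0,0],0]]';python3 - <<'E'
from h import *
go(.51,.2435,.038,100.8)
s=vision.capture("scene")[...,::-1]
cv2.imwrite("pics/g0.png",cv2.resize(np.ascontiguousarray(s[230:340,300:440]),None,fx=5,fy=5,interpolation=cv2.INTER_CUBIC))
E
```

```text
time_s: 3.2
position: [0.5097, 0.2444, 0.0376]
tcp_rot: [[-0.187, 0.982, 0.001], [0.982, 0.187, 0.0], [0.0, 0.001, -1.0]]
force: [0.2, 0.4, 0.0]
opening: 0.997
t 3.2 pos [0.5097 0.2444 0.0376] psi 100.76 F [0.2 0.4 0. ] M [-0.03 -0.1  -0.02] open 0.997
shift mm [-1.   0.1 -0.4] turn [ 0. -0. -0.]
```

View pics/g0.png

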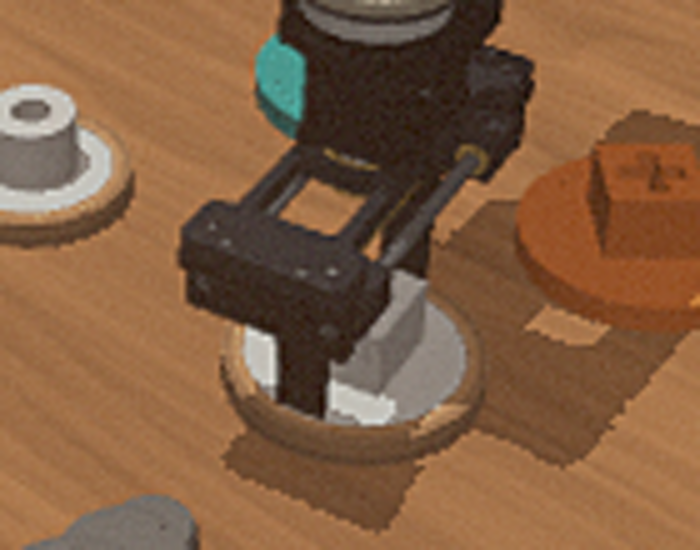

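The fingers straddle the hub with the near finger centred on its face, and there is no contact force. Now I'll close, then lift.

```bash
python3 -m jog '[[[0,0,0],[0,0,0],1],[[0,0,0],[0,0,0],1],[[0,0,0],[0,0,0],1],[[0,0,0],[0,0,0],1],[[0,0,0],[0,0,0],1],[[0,0,0],[0,0,0],1],[[0,0,0],[0,0,0],1],[[0,0,0],[0,0,0],1],[[0,0,0],[0,0,0],1],[[0,0,0],[0,0,0],1]]'; python3 -m jog '[[[0,0,-5],[0,0,0],1],[[0,0,-12],[0,0,0],1],[[0,0,-25],[0,0,0],1],[[0,0,-45],[0,0,0],1],[[0,0,-70],[0,0,0],1],[[0,0,-100],[0,0,0],1],[[0,0,-130],[0,0,0],1],[[0,0,-160],[0,0,0],1],[[0,0,-185],[0,0,0],1],[[0,0,-200],[0,0,0],1],[[0,0,-200],[0,0,0],1],[[0,0,-200],[0,0,0],1]]'
python3 - <<'E'
from h import *
go(.549,-.2193,.238,52.8)
s=vision.capture("scene")[...,::-1]
cv2.imwrite("pics/l0.png",cv2.resize(np.ascontiguousarray(s[120:320,260:460]),None,fx=3,fy=3,interpolation=cv2.INTER_CUBIC))
E
```

```text
time_s: 4.08
position: [0.509, 0.2443, 0.0372]
tcp_rot: [[-0.187, 0.982, -0.001], [0.982, 0.187, -0.0], [-0.0, -0.001, -1.0]]
force: [-0.6, -0.3, 1.5]
opening: 0.526
time_s: 5.08
position: [0.5094, 0.2444, 0.238]
tcp_rot: [[-0.187, 0.982, 0.002], [0.982, 0.187, 0.0], [0.0, 0.002, -1.0]]
force: [0.2, 0.6, -3.8]
opening: 0.527
t 5.0833 pos [0.5094 0.2444 0.238 ] psi 100.77 F [ 0.2  0.6 -3.8] M [ 0.02 -0.07 -0.04] open 0.527
shift mm [-4.63e+02 -4.77e+01 -1.00e-01] turn [ 0.1 -0.  48. ]
```

Held: opening 45.8 mm, weight 3.8 N. Moving over the spindle, underside at about z 0.200.

```bash
python3 -m jog '[[[-25,-3,0],[0,0,3],1],[[-60,-7,0],[0,0,7],1],[[-100,-11,0],[0,0,12],1],[[-140,-15,0],[0,0,16],1],[[-180,-19,0],[0,0,20],1],[[-220,-23,0],[0,0,24],1],[[-260,-27,0],[0,0,28],1],[[-300,-31,0],[0,0,32],1],[[-340,-35,0],[0,0,36],1],[[-375,-39,0],[0,0,40],1],[[-405,-42,0],[0,0,43],1],[[-430,-45,0],[0,0,46],1]]'; python3 -c "
from h import *
go(.549,-.2193,.238,52.8)"
```

```text
time_s: 6.13
position: [0.5444, -0.1887, 0.2348]
tcp_rot: [[0.581, 0.814, -0.004], [0.814, -0.581, 0.002], [-0.001, -0.004, -1.0]]
force: [-0.1, 0.2, -4.0]
opening: 0.525
t 6.1333 pos [ 0.5444 -0.1887  0.2348] psi 54.5 F [-0.1  0.2 -4. ] M [-0.   -0.1  -0.04] open 0.525
shift mm [-22.2  21.5  -3.3] turn [-0.2  0.1  1.7]
```

```bash
python3 -m jog '[[[-10,9,0],[0,0,1],1],[[-19,17,0],[0,0,2],1],[[-24,21.5,0],[0,0,2],1],[[-24,21.5,0],[0,0,2],1],[[-24,21.5,0],[0,0,2],1],[[-24,21.5,0],[0,0,2],1]]'
python3 - <<'E'
from h import *
go(.549,-.2193,.238,52.8)
t=vision.capture("top")[...,::-1];s=vision.capture("scene")[...,::-1]
def c(im,x,y,r): return cv2.resize(np.ascontiguousarray(im[y-r:y+r,x-r:x+r]),(400,400),interpolation=cv2.INTER_CUBIC)
cv2.imwrite("pics/hov2.png",np.hstack([c(t,510,240,50),c(s,225,180,40)]))
st=bot.read_state();R=st["tcp_rot"];p=st["position"]
print(proj("scene",[p+[0,0,-.0376],p+[0,0,-.0236]]))
E
```

```text
time_s: 6.63
position: [0.5489, -0.2167, 0.237]
tcp_rot: [[0.604, 0.797, -0.001], [0.797, -0.604, 0.001], [0.0, -0.002, -1.0]]
force: [-0.2, 0.6, -2.6]
opening: 0.529
t 6.6333 pos [ 0.5489 -0.2167  0.237 ] psi 52.86 F [-0.2  0.6 -2.6] M [ 0.  0. -0.] open 0.529
shift mm [-2.   1.6 -1. ] turn [-0.1 -0.   0.1]
[[221.50132928 171.7490965 ]
 [220.74060515 166.71187872]]
```

View pics/hov2.png

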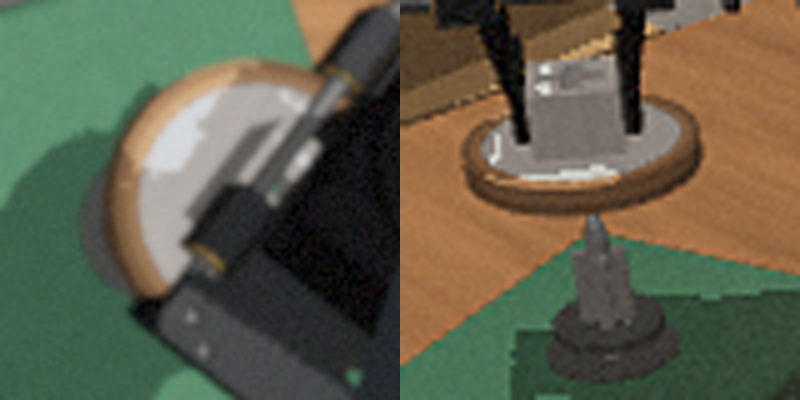

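Seen in the scene view, the wheel is over the nose to within about 2 mm: the wheel axis projects to about (223.3,183) and the tip is at (224.2,182.6). Both cameras roughly agree, so I'll lower gently onto the nose and use the side force to centre it.

```bash
python3 -m jog '[[[-1,0,8],[0,0,0],1],[[-1,0,16],[0,0,0],1],[[-1,0,22],[0,0,0],1],[[-1,0,26],[0,0,0],1],[[-1,0,28],[0,0,0],1],[[-1,0,30],[0,0,0],1],[[-1,0,31],[0,0,0],1],[[-1,0,31],[0,0,0],1]]'; python3 -m jog '[[[0,0,1],[0,0,0],1],[[0,0,2],[0,0,0],1],[[0,0,3],[0,0,0],1],[[0,0,4],[0,0,0],1],[[0,0,4],[0,0,0],1]]'; python3 -c "
from h import *
go(.549,-.2193,.1966,52.8)"
```

```text
time_s: 7.4
position: [0.5486, -0.2193, 0.2061]
tcp_rot: [[0.605, 0.796, -0.0], [0.796, -0.605, 0.0], [0.0, -0.0, -1.0]]
force: [-0.3, 0.1, -3.3]
opening: 0.526
time_s: 7.82
position: [0.5485, -0.2192, 0.2021]
tcp_rot: [[0.605, 0.796, -0.0], [0.796, -0.605, 0.0], [-0.0, -0.0, -1.0]]
force: [-0.1, 0.3, -4.0]
opening: 0.528
t 7.8167 pos [ 0.5485 -0.2192  0.2021] psi 52.76 F [-0.1  0.3 -4. ] M [0.01 0.01 0.02] open 0.528
shift mm [0.2 0.5 5.5] turn [-0.  0. -0.]
```

The nose is 7 mm inside the bore with no contact. Continuing.

```bash
python3 -m jog '[[[0,0,1],[0,0,0],1],[[0,0,2],[0,0,0],1],[[0,0,3],[0,0,0],1],[[0,0,4],[0,0,0],1],[[0,0,4],[0,0,0],1]]';python3 -m jog '[[[0,0,1],[0,0,0],1],[[0,0,2],[0,0,0],1],[[0,0,3],[0,0,0],1],[[0,0,4],[0,0,0],1],[[0,0,4],[0,0,0],1]]'; python3 -m jog '[[[0,0,1],[0,0,0],1],[[0,0,2],[0,0,0],1],[[0,0,3],[0,0,0],1],[[0,0,3],[0,0,0],1]]';  python3 -c "
from h import *
go(.549,-.2193,.1966,52.8)"
```

```text
time_s: 8.23
position: [0.5484, -0.219, 0.1979]
tcp_rot: [[0.605, 0.796, -0.001], [0.796, -0.605, 0.001], [0.0, -0.001, -1.0]]
force: [-0.4, 1.3, -3.8]
opening: 0.52
time_s: 8.65
position: [0.5484, -0.2189, 0.1939]
tcp_rot: [[0.605, 0.796, -0.001], [0.796, -0.605, 0.001], [0.0, -0.001, -1.0]]
force: [0.2, 1.3, -2.9]
opening: 0.527
time_s: 8.98
position: [0.5484, -0.219, 0.191]
tcp_rot: [[0.605, 0.796, -0.0], [0.796, -0.605, 0.001], [0.0, -0.001, -1.0]]
force: [-0.4, 1.7, -3.3]
opening: 0.531
t 8.9833 pos [ 0.5484 -0.219   0.191 ] psi 52.76 F [-0.4  1.7 -3.3] M [0.43 0.08 0.02] open 0.531
shift mm [ 0.1  0.7 -5.7] turn [-0. -0. -0.]
```

```bash
python3 -m jog '[[[0.4,-0.3,1],[0,0,0],1],[[0.4,-0.3,2],[0,0,0],1],[[0.4,-0.3,3],[0,0,0],1],[[0.4,-0.3,3],[0,0,0],1]]'; python3 -m jog '[[[0,0,1],[0,0,0],1],[[0,0,2],[0,0,0],1],[[0,0,3],[0,0,0],1],[[0,0,3],[0,0,0],1],[[0,0,3],[0,0,0],1]]';  python3 -c "
from h import *
go(.549,-.2193,.1966,52.8)"
```

```text
time_s: 9.32
position: [0.5488, -0.2188, 0.1881]
tcp_rot: [[0.605, 0.796, 0.001], [0.796, -0.605, -0.0], [0.0, 0.0, -1.0]]
force: [0.7, 1.3, -3.0]
opening: 0.528
time_s: 9.73
position: [0.5486, -0.2188, 0.1851]
tcp_rot: [[0.605, 0.796, -0.0], [0.796, -0.605, 0.0], [-0.0, -0.0, -1.0]]
force: [0.2, 2.1, -4.3]
opening: 0.529
t 9.7333 pos [ 0.5486 -0.2188  0.1851] psi 52.76 F [ 0.2  2.1 -4.3] M [ 0.27 -0.13 -0.07] open 0.529
shift mm [ -0.2   0.6 -11.5] turn [-0.  0. -0.]
```

The underside is at about 0.1475, below the spline tops, with no vertical resistance, so it appears to have meshed. Continuing down.

```bash
python3 -m jog '[[[0.4,-0.3,1.5],[0,0,0],1],[[0.4,-0.3,3],[0,0,0],1],[[0.4,-0.3,4.5],[0,0,0],1],[[0.4,-0.3,6],[0,0,0],1],[[0.4,-0.3,6],[0,0,0],1]]'; python3 -m jog '[[[0,0,2],[0,0,0],1],[[0,0,4],[0,0,0],1],[[0,0,6],[0,0,0],1],[[0,0,8],[0,0,0],1],[[0,0,10],[0,0,0],1],[[0,0,10],[0,0,0],1]]';  python3 -c "
from h import *
go(.549,-.2193,.1406,52.8)"
```

```text
time_s: 10.15
position: [0.5484, -0.2184, 0.1788]
tcp_rot: [[0.605, 0.796, -0.001], [0.796, -0.605, -0.0], [-0.0, -0.0, -1.0]]
force: [-0.1, -0.3, -4.0]
opening: 0.522
time_s: 10.65
position: [0.5483, -0.2181, 0.1687]
tcp_rot: [[0.605, 0.796, -0.001], [0.796, -0.605, 0.0], [-0.0, -0.001, -1.0]]
force: [0.2, -0.8, -3.6]
opening: 0.522
t 10.65 pos [ 0.5483 -0.2181  0.1687] psi 52.76 F [ 0.2 -0.8 -3.6] M [ 0.01 -0.06 -0.03] open 0.522
shift mm [-0.5  1.3 28.1] turn [-0.1  0.  -0. ]
```

```bash
python3 -m jog '[[[0,0,3],[0,0,0],1],[[0,0,6],[0,0,0],1],[[0,0,9],[0,0,0],1],[[0,0,12],[0,0,0],1],[[0,0,15],[0,0,0],1],[[0,0,17],[0,0,0],1],[[0,0,18],[0,0,0],1],[[0,0,18],[0,0,0],1]]'; python3 -m jog '[[[0,0,1],[0,0,0],1],[[0,0,2],[0,0,0],1],[[0,0,3],[0,0,0],1],[[0,0,4],[0,0,0],1],[[0,0,5],[0,0,0],1],[[0,0,6],[0,0,0],1],[[0,0,6],[0,0,0],1]]';  python3 -c "
from h import *
go(.549,-.2193,.1396,52.8)"
```

```text
time_s: 11.32
position: [0.5484, -0.2181, 0.1509]
tcp_rot: [[0.605, 0.796, -0.001], [0.796, -0.605, 0.0], [-0.0, -0.001, -1.0]]
force: [0.3, 0.7, -2.9]
opening: 0.531
time_s: 11.9
position: [0.5487, -0.2183, 0.1458]
tcp_rot: [[0.605, 0.796, 0.0], [0.796, -0.605, -0.0], [0.0, 0.0, -1.0]]
force: [-1.0, 0.3, 2.6]
opening: 0.526
t 11.9 pos [ 0.5487 -0.2183  0.1458] psi 52.76 F [-1.   0.3  2.6] M [ 0.16  0.3  -0.02] open 0.526
shift mm [-0.6  0.9  6.2] turn [ 0. -0. -0.]
```

The flange spring has been met. I'll press on to the stop in small steps.

```bash
python3 -m jog '[[[0,0,1],[0,0,0],1],[[0,0,2],[0,0,0],1],[[0,0,3],[0,0,0],1],[[0,0,4],[0,0,0],1],[[0,0,4],[0,0,0],1],[[0,0,4],[0,0,0],1]]'; python3 -m jog '[[[0,0,1],[0,0,0],1],[[0,0,2],[0,0,0],1],[[0,0,2],[0,0,0],1],[[0,0,2],[0,0,0],1]]'; python3 -m jog '[[[0,0,0.5],[0,0,0],1],[[0,0,1],[0,0,0],1],[[0,0,1],[0,0,0],1],[[0,0,1],[0,0,0],1]]';  python3 -c "
from h import *
go(.549,-.2193,.1396,52.8)"
```

```text
time_s: 12.4
position: [0.5487, -0.2183, 0.1417]
tcp_rot: [[0.605, 0.796, 0.0], [0.796, -0.605, -0.0], [0.0, 0.0, -1.0]]
force: [-1.4, 1.4, 6.1]
opening: 0.526
time_s: 12.73
position: [0.5487, -0.2183, 0.1399]
tcp_rot: [[0.605, 0.796, 0.0], [0.796, -0.605, -0.0], [0.0, 0.0, -1.0]]
force: [-2.2, 0.9, 7.9]
opening: 0.525
time_s: 13.07
position: [0.5487, -0.2183, 0.1392]
tcp_rot: [[0.605, 0.796, 0.0], [0.796, -0.605, -0.0], [-0.0, 0.001, -1.0]]
force: [-2.0, 1.5, 8.7]
opening: 0.526
t 13.0667 pos [ 0.5487 -0.2183  0.1392] psi 52.77 F [-2.   1.5  8.7] M [0.3  0.53 0.01] open 0.526
shift mm [-0.6  0.9 -0.4] turn [ 0.  0. -0.]
```

```bash
for i in 1 2; do python3 -m jog '[[[0,0,0.3],[0,0,0],1],[[0,0,0.6],[0,0,0],1],[[0,0,0.6],[0,0,0],1],[[0,0,0.6],[0,0,0],1]]'|egrep 'pos|force'; done
```

```text
position: [0.5487, -0.2182, 0.1391]
force: [-3.6, 1.3, 11.7]
position: [0.5487, -0.2183, 0.1391]
force: [-3.2, 2.8, 14.6]
```

The position is stuck at 0.1391 while the force rises (8.7, 11.7, 14.6 N), so this is the hard stop. One last picture to check.

Run:
```python
from h import *
s=vision.capture("scene")[...,::-1]
cv2.imwrite("pics/fin.png",np.hstack([cv2.resize(np.ascontiguousarray(s[150:240,180:270]),(450,450),interpolation=cv2.INTER_CUBIC),cv2.resize(np.ascontiguousarray(s[120:420,140:500]),(350,292)).repeat(1,0)[:,:,:] if 0 else cv2.resize(np.ascontiguousarray(s[60:420,140:500]),(350,450))]))
go(.5487,-.2183,.1391,52.8)
```

```text
t 13.7833 pos [ 0.5487 -0.2183  0.1391] psi 52.77 F [-4.5  2.2 14.7] M [0.48 0.9  0.03] open 0.525
shift mm [-0.  0.  0.] turn [ 0.1  0.  -0. ]
```

View pics/fin.png

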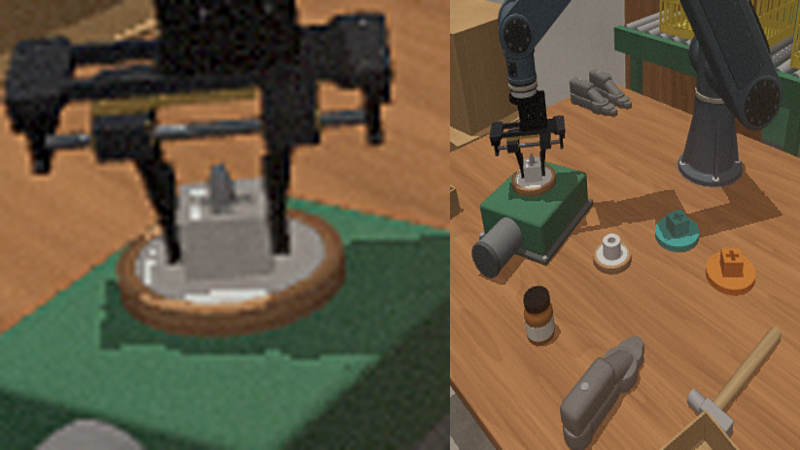

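The wheel sits level on the machine with only the nose standing out of the hub, and the bystanders are undisturbed. Handing in.

```bash
python3 -c "
from rig import bot
bot.hand_in()"
```

```text
the job is handed in; nothing more can be done
```

The white square-hubbed wheel is on the spindle, pushed down to the stop, and the gripper is still holding the hub and pressing down. The job was handed in at about 13.8 s of the 43 s allowed.

- **Fit:** I turned the wheel -48° on the way over to match the splines. It passed their upper end and dropped on with no vertical resistance.
- **Seating:** The spring took up at about the expected height. The tool then stopped at z = 0.1391 m while the upward push on it rose from 8.7 to 14.7 N. With the wheel's weight of about 3.8 N, that puts about 18 N on the flange, against the 12 N its spring needs at the stop.
- **Last picture:** The wheel sits level, the nose stands out of the hub, and the spare wheel, jar, last and hammer look unmoved.

**Disagreements:**
- The two cameras differed by about 1.3 px (a few mm), alike for wheel and spindle, so it largely cancelled.
- The final height is 0.5 mm below the 0.1396 m I calculated.
- At the end there was a side force of about 5 N.

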